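Take an infrared temperature reading of the filled sweets cup

TASK

Check the temperature of the fresh sweets: take the infrared thermometer out of its cradle and hold it level and still, its lens pointing straight down at the middle of the black cup that has sweets in it, about 6 cm above the sweets, for about two seconds. Then lay it back flat in its cradle and let go. Do not let the thermometer touch any cup or shift the cups.

Things in the scene. Friction and masses are not known exactly. Their poses are not given: they have to be found in the camera images.
- ir_thermometer: white hand-held infrared thermometer, 165 mm long, 0.14 kg, lying on its belly in the cradle. Origin: middle of the handle, its balance point and where to grip, 35 mm above the worktop. x runs along it to the thick head, z up. Handle: bar along x, 28 mm wide (y), 26 mm high, x = -80 to 28 mm, 17 mm free under it. Head: x = 28 to 85 mm, 44 mm wide. Underside of head and tail foot: 30 mm below the origin
- lens (a point): the lens of the infrared thermometer, a black ring with a clear middle in the underside of its head: 58 mm ahead (+x) of the thermometer's origin and 30 mm below it; it looks straight down, along the thermometer's -z
- cradle: its grey cradle, fixed, 195 x 74 mm, floor 5 mm thick, lips 15 mm high round the head end (x = 45 to 100 mm) and at the tail end only. Origin on the worktop; x towards the head end, z up. The thermometer starts with its origin 35 mm above the cradle's (within 5 mm sideways), head to +x, with 10 mm play all round, and may go back either way round. A bag sealer 0.25 m high stands 0.1 to 0.2 m to its right
- filled_cup: the target: black plastic sweets cup, 80 x 80 x 18 mm, with four green domed sweets in its four hollows (tops about level with the rim). Loose, 22 g. Origin at the centre of its underside
- empty_cup_a: empty black plastic sweets cup of the same shape, 80 x 80 x 18 mm, nothing in its four hollows; loose. Origin at the centre of its underside
- empty_cup_b: another empty black plastic sweets cup, 80 x 80 x 18 mm; loose. Origin at the centre of its underside
Things that resemble listed ones, but are neither listed nor needed, are in the scene too. What is shaped like the filled_cup but turquoise is not meant.

How it is judged:
By the outcome, as a careful person would: the job done as asked, in the order asked, and still so for the second after the job is handed in, with the robot touching nothing.
It also fails if it takes over 53 s, if anything falls off the work surface, if the arm or the gripper's body presses on something with over 40 N, if the wrist force passes 120 N, or if a joint passes its speed limit or range.

ROBOT

A 7-joint arm with a two-finger parallel gripper is mounted at the origin on a cart in front of the work surface, level with it; the furniture and walls round the work are solid. World frame = base frame: x ahead of the robot, y to its left, z up, the work surface at z = 0. Lengths are in mm, angles in rad, forces in N, time in s.
With the tool pointing down it reaches from about 400 to 875 mm from the base axis. Payload 4.4 kg.
Tool frame: the origin (TCP) lies between the finger pads; the fingertips stand 22 mm ahead of it and the grasp point (between the pads) lies 3 mm ahead of it; x points along the fingers, y is the direction in which the jaws open and shut, and the axes are right-handed (so a half turn about x gives the same grasp; the last joint's range is limited). The gripper opens to 85 mm and grips with 20 to 120 N. Pads are 22 mm wide; open, the fingers measure 114 mm over their backs; the gripper's body (76 mm by 85 mm) begins 54 mm behind the grasp point. The pads swing forward as they close: fully open they stand 13 mm farther back than shut.
Start: joints at [-1.293, 0.628, 0.038, 1.517, -0.027, 0.996, -0.02], TCP at [219.071, 611.985, 253.313] pointing down, gripper open.
Joint ranges: [-3.06, 3.06], [-0.37, 2.12], [-1.25, 1.32], [0.18, 2.47], [-1.1, 4.24], [0.23, 1.98], [-2.94, 2.94]. Speed limits (rad/s): [2.57, 2.57, 3.14, 3.14, 3.14, 3.14, 3.14].

INTERFACE

Orientations are given as a unit quaternion [w, x, y, z].
In Python, from plant import arm gives the robot as it stands.
- The arm moves only by the tool carry_out, never from a script. Its argument "moves" is a list of rows, each an object of numbers: "x", "y", "z": the shift along the tool's x, y, z in m; "yaw": the turn about the tool's x in rad; "jaw": the opening, from -1 (shut) to 1 (fully open), so that 0 is half open. A call has exactly 8 rows; each row is the pose to reach, as a shift and turn from the pose commanded when the call began, along the tool's axes at that moment; what a row does not reach only later rows make up. A row lasts 1/10 s, in which the tool goes at most 50 mm and 8.59 degrees, less where a joint would pass 70% of its speed; a pose out of reach is approached as far as the arm can. A call with a gripper value outside its range is refused whole. The fingers move at their own pace and stop on an object; "newtons" is the grip in N (left out, the last holds). Time passes only in rows, so rows that repeat a pose let the fingers close, or fill a call up. It gives the time, the measured TCP pose, the force and the opening at its end, in the units of the state.
- arm.sense(): the state, without advancing time (a new reading comes with each control period).
- arm.camera(name): name is "side" or "top" or "wrist"; returns the picture (384x512x3 uint8, red, green, blue); there is no depth.
- arm.get_calibration(name): a dict with "fx", "fy", "cx", "cy" (pixels), "rvec" (rotation vector, rad) and "tvec" (3), from world to camera coordinates, as OpenCV has them; the wrist camera has in their place "T_tool_cam" (4x4, takes a point from camera to tool coordinates, whose origin is the TCP and whose axes are the tool frame's). Camera axes: x right, y down, z forward; pixel columns grow to the right and rows downward; lengths in mm; the calibration is good to about 2 mm. A picture is of the moment at which its call begins: read the wrist's pose just before it. get_calibration takes no time and is no camera call.
- arm.close_job(): hands the job in, once; it reports no verdict.
The state is a dict: "clock": time; "joints": joint angles; "joint_vel": joint speeds; "tau": joint torques, N m; "tool_pos": TCP position; "eef_rot": TCP orientation; "contact_force": force on the tool from outside, world axes, zero at the start; "wrist_torque": the same for the moment, N m; "gripper_width": finger opening in mm.
Only numpy, scipy, OpenCV 4.12 (cv2) and the standard library are available. Lean on these libraries where they do the work, as an engineer would, in place of code of your own. Each camera call takes 0.05 s, during which the arm holds its last target.

## Working session

There is one attempt and no reset: what is moved stays moved. The work goes in short steps, Python scripts to look and compute and a tool call to move; the robot and the scene stay as the last step left them, time stands still between calls to the robot, and variables do not carry over. Pictures are saved under pics/ and viewed, and the job is handed in when it is done.

Besides the shell and the picture viewer there is one more tool, called after "Emit:" as a command line: name --argument value ..., lists and objects as JSON in quotes. carry_out: Moves the arm, as the interface text tells. Its arguments: {"type":"object","properties":{"moves":{"type":"array"},"newtons":{"type":"number"}},"required":["moves"]}

```bash
ls; mkdir -p pics
python3 - <<'E'
from plant import arm
import cv2
for n in ("side","top","wrist"):
    if n=="wrist": s=arm.sense()
    im=arm.camera(n); cv2.imwrite(f"pics/{n}0.png",im[:,:,::-1])
    print(n,arm.get_calibration(n))
print(s)
E
```

```text
pics
side {'fx': 416.1669677844959, 'fy': 416.1669677844959, 'cx': 259.4343816543358, 'cy': 184.10720801732876, 'rvec': array([ 2.0030742 , -0.48364848,  0.30210055]), 'tvec': array([-401.46499653,  217.28180688,  575.4459726 ])}
top {'fx': 457.09653717454427, 'fy': 457.09653717454427, 'cx': 255.85657428832783, 'cy': 189.4795139465913, 'rvec': array([ 2.17473119, -2.17485788,  0.05261902]), 'tvec': array([126.80768451, 534.20355982, 993.20955613])}
wrist {'fx': 294.689646404961, 'fy': 294.689646404961, 'cx': 257.6879728140401, 'cy': 190.90220744730627, 'T_tool_cam': array([[-1.57080774e-03, -2.64318088e-01,  9.64434280e-01,
        -1.20161680e+02],
       [ 9.99998641e-01, -8.97472569e-04,  1.38276645e-03,
        -5.76407185e-01],
       [ 5.00063126e-04,  9.64435142e-01,  2.64319139e-01,
        -6.74385992e+01],
       [ 0.00000000e+00,  0.00000000e+00,  0.00000000e+00,
         1.00000000e+00]])}
{'clock': 0.1, 'joints': array([-1.29281711,  0.62925343,  0.03846528,  1.51829571, -0.02696969,
        0.99628087, -0.01999511]), 'joint_vel': array([-4.97687525e-04, -6.31824768e-04,  5.03127983e-04, -2.15358074e-03,
        7.42774638e-05,  3.43785691e-04,  4.11706088e-04]), 'tau': array([ 2.90375690e-03, -5.64538193e+01,  1.23057649e+00, -1.93974262e+01,
        1.12922292e-02,  5.48976372e-03,  2.03418347e-05]), 'tool_pos': array([218.8923476 , 611.47057557, 252.47266232]), 'eef_rot': array([ 0.69660174,  0.12034336,  0.696771  , -0.12154698]), 'contact_force': array([-1.02306118, -0.59844342,  0.26638345]), 'wrist_torque': array([ 0.05467057,  0.01407421, -0.02404972]), 'gripper_width': 85.3242105996028}
```

View pics/top0.png

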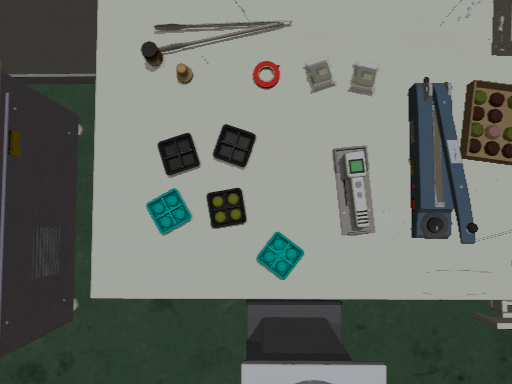

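View pics/side0.png

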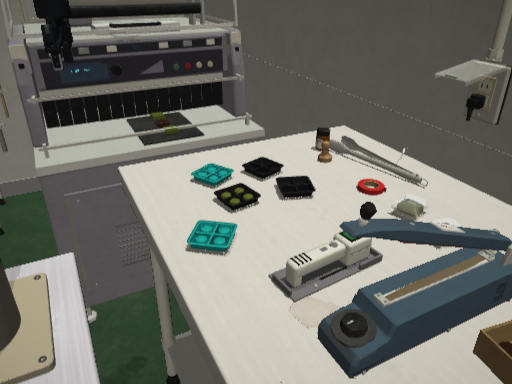

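View pics/wrist0.png

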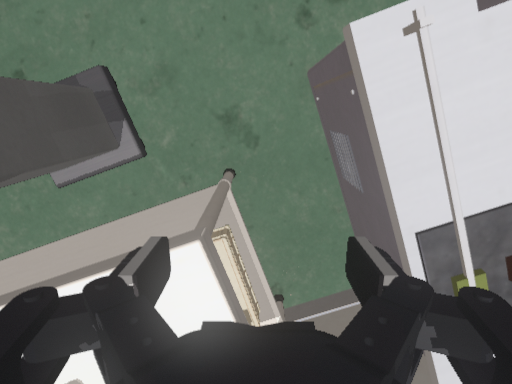

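The top view shows the filled cup at about (227,208), empty cups at (179,154) and (235,146), and turquoise decoys at (169,211) and (280,256). The thermometer lies in its cradle at about (355,190), head up in the image (+x). The bag sealer is to the right at about x=430. Next I'll measure.

```bash
cat > h.py <<'E'
import numpy as np, cv2
from plant import arm
from scipy.spatial.transform import Rotation as R
def cam(n,s=None):
    c=arm.get_calibration(n)
    K=np.array([[c['fx'],0,c['cx']],[0,c['fy'],c['cy']],[0,0,1]])
    if n=='wrist':
        q=s['eef_rot']; T=np.eye(4); T[:3,:3]=R.from_quat(q[[1,2,3,0]]).as_matrix(); T[:3,3]=s['tool_pos']
        M=T@c['T_tool_cam']; return K,M[:3,:3],M[:3,3]
    r=cv2.Rodrigues(c['rvec'])[0]; return K,r.T,-r.T@c['tvec']
def ray(cm,px,z):
    K,Rm,t=cm; px=np.atleast_2d(px).astype(float)
    d=(np.linalg.inv(K)@np.c_[px,np.ones(len(px))].T).T@Rm.T
    return t+d*((z-t[2])/d[:,2])[:,None]
def proj(cm,P):
    K,Rm,t=cm; p=(np.atleast_2d(P)-t)@Rm@K.T; return p[:,:2]/p[:,2:]
E
python3 - <<'E'
from h import *
im=cv2.imread('pics/top0.png'); c=cam('top')
print('cam',c[2])
hsv=cv2.cvtColor(im,cv2.COLOR_BGR2HSV)
# dark cups
sub=np.zeros(im.shape[:2],np.uint8); sub[120:235,140:265]=1
m=((hsv[...,2]<90)&(sub>0)).astype(np.uint8)
tq=((hsv[...,0]>80)&(hsv[...,0]<95)&(hsv[...,1]>120))
m[tq]=0
m=cv2.morphologyEx(m,cv2.MORPH_CLOSE,np.ones((9,9)))
for k in cv2.findContours(m,0,2)[0]:
    if cv2.contourArea(k)<400: continue
    r=cv2.minAreaRect(k); b=cv2.boxPoints(r); w=ray(c,b,18)
    print('cup',r,ray(c,r[0],18).round(1),np.linalg.norm(np.diff(w,axis=0),axis=1).round(1))
g=((hsv[...,0]>25)&(hsv[...,0]<40)&(hsv[...,1]>120)&(sub>0))
ys,xs=np.nonzero(g);print('green',xs.mean(),ys.mean(),len(xs),ray(c,[[xs.mean(),ys.mean()]],18))
print(hsv[190,352:360],hsv[215,338:350])
cv2.imwrite('pics/topc.png',cv2.resize(im[130:250,310:410],None,fx=5,fy=5,interpolation=cv2.INTER_CUBIC))
s=cv2.imread('pics/side0.png')
cv2.imwrite('pics/sidec.png',cv2.resize(s[220:300,260:400],None,fx=5,fy=5,interpolation=cv2.INTER_CUBIC))
E
```

```text
cam [ 462.81151609  104.35401312 1030.93869608]
cup ((226.1081085205078, 207.64865112304688), (36.16777801513672, 35.51017761230469), 80.53767395019531) [[494.  192.8  18. ]] [79.1 80.3 78.6]
cup ((178.25473022460938, 153.85848999023438), (35.62065887451172, 35.31588363647461), 72.25532531738281) [[614.6 301.   18. ]] [79.4 80.9 79. ]
cup ((234.00001525878906, 145.5), (35.73373031616211, 35.73373031616211), 18.43494987487793) [[633.2 175.9  18. ]] [80.7 80.6 80.4]
green 226.450110864745 207.36363636363637 451 [[494.63856626 192.07046809  18.        ]]
[[ 20  28  83]
 [ 24  26 137]
 [ 39  11 160]
 [100   9 167]
 [107  14 170]
 [105  15 171]
 [107  14 170]
 [105  12 169]] [[ 45  12 165]
 [ 34  15 122]
 [ 10  14 106]
 [ 12  11 120]
 [ 12  11 120]
 [ 10  13 121]
 [  8   9 119]
 [ 12  11 120]
 [ 12  11 120]
 [ 12  11 121]
 [ 15  13 120]
 [ 12  13  96]]
```

View pics/topc.png

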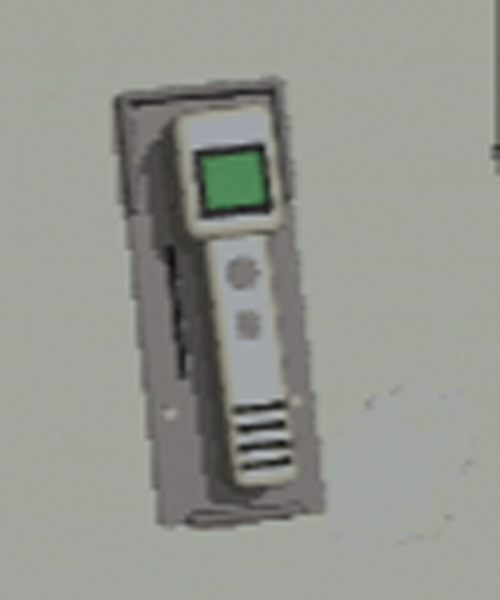

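View pics/sidec.png

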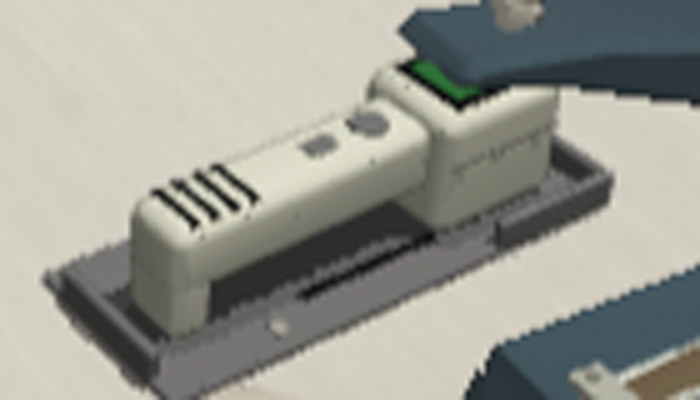

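Run:
```python
from h import *
im=cv2.imread('pics/top0.png'); c=cam('top')
u=lambda p:np.array(p)/5+[310-.4,130-.4]
# cradle outline on floor z=5ish / lips z=15
for nm,pts,z in (('handle L/R',[(207,260),(270,260),(235,460),(296,460),(262,487),(240,237)],48),('cradle tl,tr lip',[(117,95),(283,80)],15),('cradle bl br',[(158,525),(325,512)],0),('cradle tail lip',[(190,520),(308,512)],15)):
    w=ray(c,[u(p) for p in pts],z); print(nm,w.round(1).tolist())
V=cv2.cvtColor(im,cv2.COLOR_BGR2HSV)[...,2]
for r in range(180,228,4): print(r,V[r,342:374].tolist())
```

```text
handle L/R [[549.1, -78.3, 48.0], [549.0, -105.3, 48.0], [463.3, -89.1, 48.0], [463.3, -115.0, 48.0], [451.8, -100.3, 48.0], [559.0, -92.6, 48.0]]
cradle tl,tr lip [[626.0, -45.5, 15.0], [632.6, -119.4, 15.0]]
cradle bl br [[434.3, -63.8, 0.0], [440.2, -138.2, 0.0]]
cradle tail lip [[436.9, -75.4, 15.0], [440.5, -127.2, 15.0]]
180 [67, 38, 24, 65, 66, 61, 59, 59, 63, 115, 149, 163, 169, 171, 171, 169, 170, 169, 168, 167, 162, 132, 114, 122, 121, 121, 119, 126, 155, 165, 163, 166]
184 [122, 84, 32, 64, 73, 75, 67, 58, 57, 87, 137, 160, 165, 136, 118, 123, 121, 121, 121, 120, 153, 161, 135, 119, 120, 120, 121, 124, 154, 165, 165, 165]
188 [123, 105, 61, 65, 77, 73, 76, 64, 58, 63, 115, 150, 162, 169, 170, 170, 170, 168, 169, 167, 165, 161, 136, 120, 120, 120, 122, 119, 150, 165, 164, 165]
192 [122, 123, 81, 25, 64, 76, 76, 65, 61, 61, 89, 135, 160, 165, 170, 151, 134, 134, 134, 154, 166, 165, 161, 135, 120, 120, 119, 122, 125, 153, 165, 165]
196 [123, 122, 93, 48, 65, 77, 73, 72, 65, 61, 67, 115, 151, 162, 169, 148, 130, 124, 120, 129, 157, 166, 161, 139, 120, 119, 120, 120, 123, 151, 
[... 408 characters left out ...]
, 168, 167, 168, 166, 166, 165, 158, 134, 119, 121, 120, 120, 128, 156]
212 [133, 156, 161, 137, 122, 121, 119, 93, 74, 74, 66, 59, 66, 113, 101, 66, 69, 95, 106, 108, 128, 139, 156, 166, 161, 139, 119, 118, 118, 118, 117, 151]
216 [122, 120, 120, 121, 121, 120, 120, 97, 76, 74, 65, 60, 62, 78, 134, 112, 83, 81, 119, 138, 158, 168, 167, 166, 165, 158, 134, 118, 118, 119, 116, 151]
220 [121, 120, 120, 120, 119, 121, 120, 120, 95, 75, 76, 69, 59, 62, 114, 111, 101, 106, 150, 168, 168, 167, 167, 165, 164, 161, 138, 121, 119, 117, 118, 122]
224 [120, 120, 122, 121, 121, 120, 119, 121, 95, 76, 75, 63, 61, 61, 77, 132, 131, 153, 170, 168, 169, 169, 167, 165, 164, 164, 156, 131, 117, 117, 118, 113]
```

```bash
cat >> h.py <<'E'
def plan(target,th,s=None):
    """tool-axis shift to reach target (mm) and yaw options so that jaw axis is perpendicular to direction th"""
    s=s or arm.sense(); q=s['eef_rot']; M=R.from_quat(q[[1,2,3,0]]).as_matrix()
    d=M.T@(np.array(target)-s['tool_pos'])
    zt=np.arctan2(M[1,2],M[0,2])   # world heading of tool z
    # turn about tool x (down): heading decreases with +yaw
    dy=[(zt-(th+k*np.pi)+np.pi)%(2*np.pi)-np.pi for k in (0,1)]
    print('t',round(s['clock'],2),'pos',s['tool_pos'].round(1),'xaxis',M[:,0].round(4),'zheading',round(zt,4),'w',s['gripper_width'].round(1) if hasattr(s['gripper_width'],'round') else s['gripper_width'],'F',s['contact_force'].round(1),'j',s['joints'].round(2))
    print('shift m',(d/1000).round(4),'yaw',np.round(dy,4))
E
python3 -c "
from h import *
plan([531,-95,200],0.11)"
```

```text
t 0.15 pos [218.9 611.5 252.6] xaxis [-5.0e-04 -1.4e-03 -1.0e+00] zheading -0.3438 w 85.11775710766472 F [0.6 0.5 0.9] j [-1.29  0.63  0.04  1.52 -0.03  1.   -0.02]
shift m [ 0.0534 -0.5599  0.532 ] yaw [-0.4538  2.6878]
```

Emit:
carry_out --moves '[{"x":0,"y":-0.02,"z":0.02,"yaw":-0.01,"jaw":1},{"x":0,"y":-0.05,"z":0.05,"yaw":-0.03,"jaw":1},{"x":0,"y":-0.085,"z":0.08,"yaw":-0.06,"jaw":1},{"x":0,"y":-0.12,"z":0.113,"yaw":-0.09,"jaw":1},{"x":0,"y":-0.155,"z":0.146,"yaw":-0.12,"jaw":1},{"x":0,"y":-0.19,"z":0.18,"yaw":-0.15,"jaw":1},{"x":0,"y":-0.225,"z":0.213,"yaw":-0.18,"jaw":1},{"x":0,"y":-0.26,"z":0.246,"yaw":-0.21,"jaw":1}]'

```text
clock: 0.95
tool_pos: [363.4, 282.4, 253.3]
eef_rot: [0.706, 0.047, 0.706, -0.047]
contact_force: [1.2, 0.8, -0.4]
gripper_width: 85.4
```

```bash
python3 -c "
from h import *
plan([531,-95,200],0.11)"
```

```text
t 0.95 pos [363.4 282.4 253.3] xaxis [ 1.e-04  0.e+00 -1.e+00] zheading -0.1323 w 85.39424472357253 F [ 1.2  0.8 -0.4] j [-0.72  0.36 -0.    2.03  0.    0.76  0.72]
shift m [ 0.0533 -0.352   0.2159] yaw [-0.2423  2.8993]
```

Emit:
carry_out --moves '[{"x":0.005,"y":-0.038,"z":0.024,"yaw":-0.03,"jaw":1},{"x":0.01,"y":-0.08,"z":0.05,"yaw":-0.06,"jaw":1},{"x":0.018,"y":-0.12,"z":0.075,"yaw":-0.09,"jaw":1},{"x":0.026,"y":-0.16,"z":0.1,"yaw":-0.12,"jaw":1},{"x":0.034,"y":-0.2,"z":0.125,"yaw":-0.15,"jaw":1},{"x":0.042,"y":-0.24,"z":0.15,"yaw":-0.18,"jaw":1},{"x":0.05,"y":-0.28,"z":0.175,"yaw":-0.21,"jaw":1},{"x":0.053,"y":-0.315,"z":0.195,"yaw":-0.24,"jaw":1}]'

```text
clock: 1.75
tool_pos: [514.6, -56.6, 199.4]
eef_rot: [0.706, -0.038, 0.706, 0.037]
contact_force: [1.2, -0.1, 0.0]
gripper_width: 84.9
```

```bash
python3 -c "
from h import *
plan([531,-95,200],0.11)"
```

```text
t 1.75 pos [514.6 -56.6 199.4] xaxis [-9.e-04 -3.e-04 -1.e+00] zheading 0.1059 w 84.91873971495626 F [ 1.2 -0.1  0. ] j [ 0.08  0.51 -0.03  1.94  0.03  0.69  1.7 ]
shift m [-0.0006 -0.0399  0.0122] yaw [-0.0041  3.1375]
```

Emit:
carry_out --moves '[{"x":0,"y":-0.015,"z":0.004,"yaw":0,"jaw":1},{"x":0,"y":-0.03,"z":0.009,"yaw":0,"jaw":1},{"x":0,"y":-0.038,"z":0.012,"yaw":0,"jaw":1},{"x":0,"y":-0.04,"z":0.012,"yaw":0,"jaw":1},{"x":0,"y":-0.04,"z":0.012,"yaw":0,"jaw":1},{"x":0,"y":-0.04,"z":0.012,"yaw":0,"jaw":1},{"x":0,"y":-0.04,"z":0.012,"yaw":0,"jaw":1},{"x":0,"y":-0.04,"z":0.012,"yaw":0,"jaw":1}]'

```text
clock: 2.55
tool_pos: [530.3, -91.6, 200.4]
eef_rot: [0.706, -0.038, 0.706, 0.038]
contact_force: [-0.4, -0.5, -0.4]
gripper_width: 86.0
```

Run:
```python
from h import *
s=arm.sense(); plan([531,-95,200],0.11,s)
im=arm.camera('wrist')[:,:,::-1].copy(); cv2.imwrite('pics/w1.png',im)
im=arm.camera('side')[:,:,::-1].copy(); cv2.imwrite('pics/s1.png',im)
c=cam('wrist',s)
import pickle; pickle.dump(c,open('w1.pkl','wb'))
print(proj(c,[[531,-95,48],[559,-92,48],[452,-103,48],[533,-92,0]]))
```

```text
t 2.55 pos [530.3 -91.6 200.4] xaxis [-0.e+00  3.e-04 -1.e+00] zheading 0.1074 w 85.97061222293425 F [-0.4 -0.5 -0.4] j [ 0.14  0.54 -0.04  1.89  0.03  0.72  1.77]
shift m [ 0.0004 -0.0034  0.0003] yaw [-2.600e-03  3.139e+00]
[[253.97462059 183.85789975]
 [254.06626196 211.79749396]
 [254.21156302  96.4339796 ]
 [256.92193347 175.42947988]]
```

View pics/w1.png

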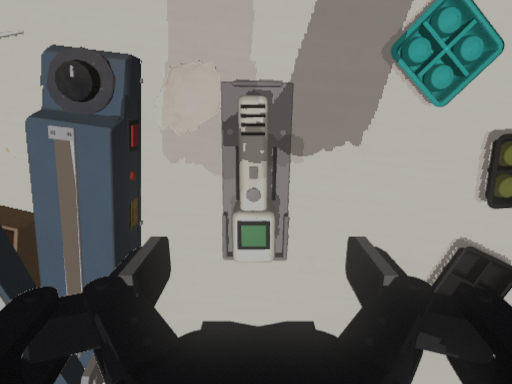

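View pics/s1.png

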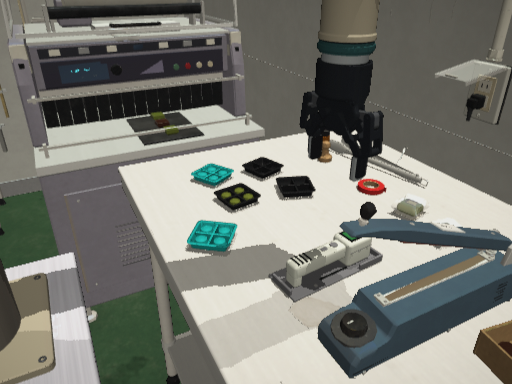

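Thermometer axis at column ~254, tail (253,98) and head joint (254,210). This matches the projected estimate (531,-95). Descending.

Emit:
carry_out --moves '[{"x":0.02,"y":-0.002,"z":0,"yaw":0,"jaw":1},{"x":0.045,"y":-0.0035,"z":0,"yaw":0,"jaw":1},{"x":0.07,"y":-0.0035,"z":0,"yaw":0,"jaw":1},{"x":0.095,"y":-0.0035,"z":0,"yaw":0,"jaw":1},{"x":0.12,"y":-0.0035,"z":0,"yaw":0,"jaw":1},{"x":0.135,"y":-0.0035,"z":0,"yaw":0,"jaw":1},{"x":0.145,"y":-0.0035,"z":0,"yaw":0,"jaw":1},{"x":0.145,"y":-0.0035,"z":0,"yaw":0,"jaw":1}]'

```text
clock: 3.45
tool_pos: [530.1, -95.7, 54.2]
eef_rot: [0.705, -0.037, 0.707, 0.038]
contact_force: [-0.1, -0.2, -0.0]
gripper_width: 85.6
```

Run:
```python
from h import *
s=arm.sense(); plan([531,-95,35],0.108,s)
im=arm.camera('wrist')[:,:,::-1].copy(); cv2.imwrite('pics/w2.png',im)
c=cam('wrist',s)
print(proj(c,[[531,-95,48],[559,-92,48],[452,-103,48],[533,-92,0]]))
```

```text
t 3.45 pos [530.1 -95.7  54.2] xaxis [-2.1e-03  3.0e-04 -1.0e+00] zheading 0.1063 w 85.58077333660933 F [-0.1 -0.2 -0. ] j [ 0.14  0.78 -0.03  1.97  0.05  0.4   1.76]
shift m [0.0192 0.0006 0.001 ] yaw [-1.7000e-03  3.1399e+00]
[[259.27389291 259.60699974]
 [259.24841829 310.45463886]
 [260.5044048   82.19546111]
 [263.09250635 225.97098812]]
```

View pics/w2.png

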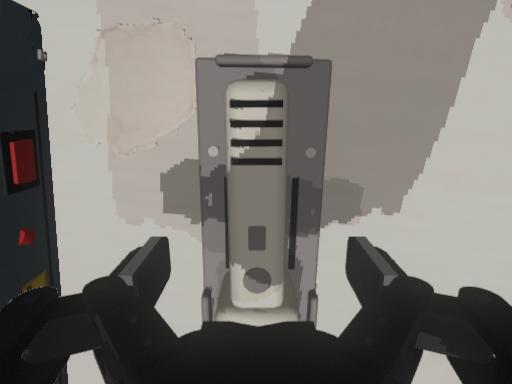

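Handle centred at column ~257, which is the jaw midline. Go down and grip.

Emit:
carry_out --moves '[{"x":0.01,"y":0,"z":0.001,"yaw":0,"jaw":1},{"x":0.019,"y":0,"z":0.001,"yaw":0,"jaw":1},{"x":0.019,"y":0,"z":0.001,"yaw":0,"jaw":1},{"x":0.019,"y":0,"z":0.001,"yaw":0,"jaw":0.3},{"x":0.019,"y":0,"z":0.001,"yaw":0,"jaw":-0.1},{"x":0.019,"y":0,"z":0.001,"yaw":0,"jaw":-0.3},{"x":0.019,"y":0,"z":0.001,"yaw":0,"jaw":-1},{"x":0.019,"y":0,"z":0.001,"yaw":0,"jaw":-1}]' --newtons 40

```text
clock: 4.3
tool_pos: [532.1, -95.9, 36.6]
eef_rot: [0.706, -0.038, 0.706, 0.037]
contact_force: [1.2, -0.3, 2.1]
gripper_width: 27.3
```

Emit:
carry_out --moves '[{"x":0,"y":0,"z":0,"yaw":0,"jaw":-1},{"x":0,"y":0,"z":0,"yaw":0,"jaw":-1},{"x":0,"y":0,"z":0,"yaw":0,"jaw":-1},{"x":0,"y":0,"z":0,"yaw":0,"jaw":-1},{"x":0,"y":0,"z":0,"yaw":0,"jaw":-1},{"x":0,"y":0,"z":0,"yaw":0,"jaw":-1},{"x":0,"y":0,"z":0,"yaw":0,"jaw":-1},{"x":0,"y":0,"z":0,"yaw":0,"jaw":-1}]'

```text
clock: 5.1
tool_pos: [532.1, -95.8, 36.7]
eef_rot: [0.706, -0.038, 0.706, 0.037]
contact_force: [-0.8, 0.3, 5.4]
gripper_width: 27.5
```

Run:
```python
from h import *
s=arm.sense(); plan([531,-95,130],0.108,s)
im=arm.camera('wrist')[:,:,::-1].copy(); cv2.imwrite('pics/w3.png',im)
```

```text
t 5.1 pos [532.1 -95.8  36.7] xaxis [ 6.e-04 -1.e-04 -1.e+00] zheading 0.1062 w 27.52838246995656 F [-0.8  0.3  5.4] j [ 0.14  0.81 -0.02  1.97  0.05  0.36  1.76]
shift m [-0.0933  0.0009 -0.0009] yaw [-1.8000e-03  3.1398e+00]
```

View pics/w3.png

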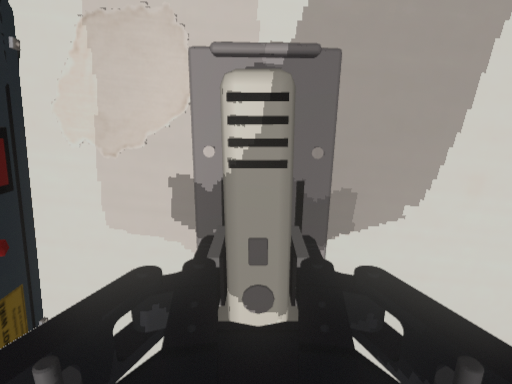

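Both fingers hold the handle, at 27.5 mm. Lift.

Emit:
carry_out --moves '[{"x":-0.005,"y":0,"z":0,"yaw":0,"jaw":-1},{"x":-0.015,"y":0,"z":0,"yaw":0,"jaw":-1},{"x":-0.03,"y":0,"z":0,"yaw":0,"jaw":-1},{"x":-0.045,"y":0,"z":0,"yaw":0,"jaw":-1},{"x":-0.06,"y":0,"z":0,"yaw":0,"jaw":-1},{"x":-0.075,"y":0,"z":0,"yaw":0,"jaw":-1},{"x":-0.083,"y":0,"z":0,"yaw":0,"jaw":-1},{"x":-0.085,"y":0,"z":0,"yaw":0,"jaw":-1}]'

```text
clock: 5.95
tool_pos: [532.3, -95.9, 122.4]
eef_rot: [0.707, -0.038, 0.706, 0.037]
contact_force: [0.5, 0.4, -1.9]
gripper_width: 27.8
```

Run:
```python
from h import *
s=arm.sense(); plan([437,187,120],0.108,s)
im=arm.camera('side')[:,:,::-1].copy(); cv2.imwrite('pics/s4.png',im)
im=arm.camera('wrist')[:,:,::-1].copy(); cv2.imwrite('pics/w4.png',im)
```

```text
t 5.95 pos [532.3 -95.9 122.4] xaxis [ 1.7e-03 -2.0e-04 -1.0e+00] zheading 0.1061 w 27.793632805964982 F [ 0.5  0.4 -1.9] j [ 0.15  0.66 -0.03  1.94  0.04  0.54  1.77]
shift m [ 0.0022  0.2914 -0.0648] yaw [-1.9000e-03  3.1397e+00]
```

View pics/s4.png

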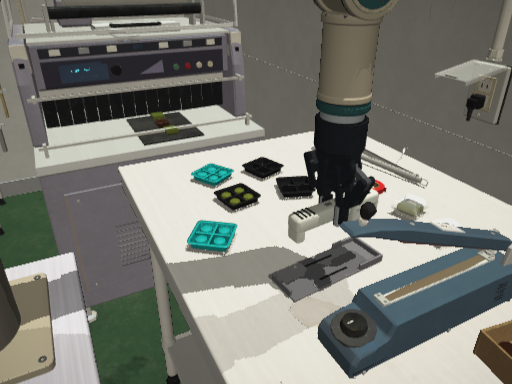

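View pics/w4.png

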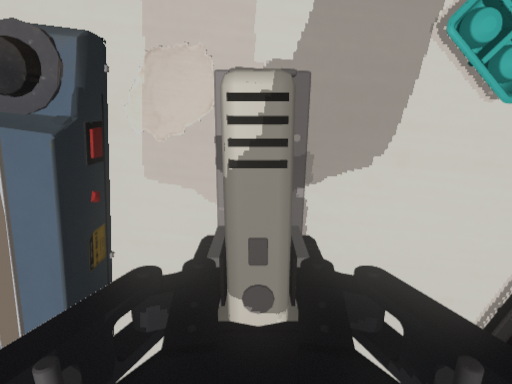

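Run:
```python
from h import *
s=arm.sense(); s3=dict(s); s3['tool_pos']=np.array([532.1,-95.8,36.7])
c=cam('wrist',s3)
for z in (36,42,48): print(z,ray(c,[[258,71]],z).round(1), ray(c,[[258,298]],z).round(1))
# cam top: button center in crop
t=cam('top'); print(ray(t,[[242/5+309.6,272/5+129.6]],48))
```

```text
36 [[ 450.6 -104.5   36. ]] [[550.1 -93.9  36. ]]
42 [[ 451.3 -104.4   42. ]] [[545.8 -94.3  42. ]]
48 [[ 452.  -104.3   48. ]] [[541.6 -94.8  48. ]]
[[543.86229092 -93.23279761  48.        ]]
```

Run:
```python
from h import *
im=cv2.imread('pics/side0.png');hsv=cv2.cvtColor(im,cv2.COLOR_BGR2HSV)
g=((hsv[...,0]>22)&(hsv[...,0]<42)&(hsv[...,1]>120)); g[:180]=0;g[212:]=0;g[:,:210]=0;g[:,265:]=0
ys,xs=np.nonzero(g);print(xs.mean(),ys.mean(),len(xs),ray(cam('side'),[[xs.mean(),ys.mean()]],16))
plan([437.6,186.4,116],0.106)
```

```text
236.6315789473684 195.44298245614036 228 [[491.95364615 187.04998492  16.        ]]
t 6.05 pos [531.7 -95.8 121.4] xaxis [ 1.e-04  0.e+00 -1.e+00] zheading 0.1062 w 27.45346717767713 F [-0.  -0.6 -1.5] j [ 0.15  0.66 -0.03  1.94  0.04  0.54  1.77]
shift m [ 0.0054  0.2906 -0.0637] yaw [ 2.0000e-04 -3.1414e+00]
```

Emit:
carry_out --moves '[{"x":0.001,"y":0.012,"z":-0.003,"yaw":0,"jaw":-1},{"x":0.002,"y":0.035,"z":-0.008,"yaw":0,"jaw":-1},{"x":0.003,"y":0.065,"z":-0.014,"yaw":0,"jaw":-1},{"x":0.004,"y":0.1,"z":-0.022,"yaw":0,"jaw":-1},{"x":0.005,"y":0.135,"z":-0.03,"yaw":0,"jaw":-1},{"x":0.005,"y":0.17,"z":-0.037,"yaw":0,"jaw":-1},{"x":0.005,"y":0.205,"z":-0.045,"yaw":0,"jaw":-1},{"x":0.005,"y":0.235,"z":-0.052,"yaw":0,"jaw":-1}]'

```text
clock: 6.85
tool_pos: [453.1, 134.9, 115.6]
eef_rot: [0.705, -0.038, 0.707, 0.038]
contact_force: [0.3, 0.1, -1.2]
gripper_width: 27.8
```

Emit:
carry_out --moves '[{"x":0,"y":0.022,"z":-0.005,"yaw":0,"jaw":-1},{"x":0,"y":0.038,"z":-0.008,"yaw":0,"jaw":-1},{"x":0,"y":0.048,"z":-0.01,"yaw":0,"jaw":-1},{"x":0,"y":0.053,"z":-0.011,"yaw":0,"jaw":-1},{"x":0,"y":0.055,"z":-0.012,"yaw":0,"jaw":-1},{"x":0,"y":0.055,"z":-0.012,"yaw":0,"jaw":-1},{"x":0,"y":0.055,"z":-0.012,"yaw":0,"jaw":-1},{"x":0,"y":0.055,"z":-0.012,"yaw":0,"jaw":-1}]'

```text
clock: 7.65
tool_pos: [437.7, 185.0, 116.3]
eef_rot: [0.706, -0.037, 0.706, 0.037]
contact_force: [0.6, -0.2, -1.7]
gripper_width: 27.9
```

Run:
```python
from h import *
s=arm.sense(); plan([437.4,186,110],0.106,s)
for n in ('side','top','wrist'): cv2.imwrite(f'pics/{n}5.png',arm.camera(n)[:,:,::-1])
```

```text
t 7.65 pos [437.7 185.  116.3] xaxis [ 1.e-04 -3.e-04 -1.e+00] zheading 0.1048 w 27.861901886579208 F [ 0.6 -0.2 -1.7] j [-0.49  0.61  0.04  2.12 -0.06  0.41  1.28]
shift m [ 0.0063  0.001  -0.0002] yaw [-1.2000e-03  3.1404e+00]
```

View pics/side5.png

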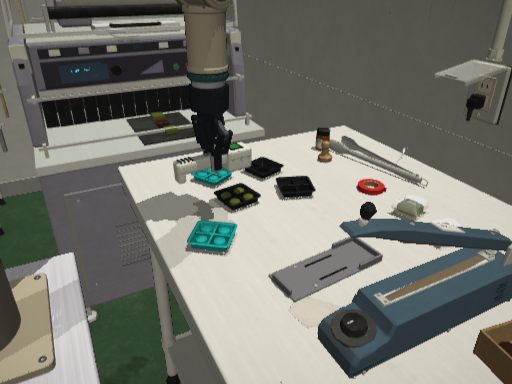

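View pics/top5.png

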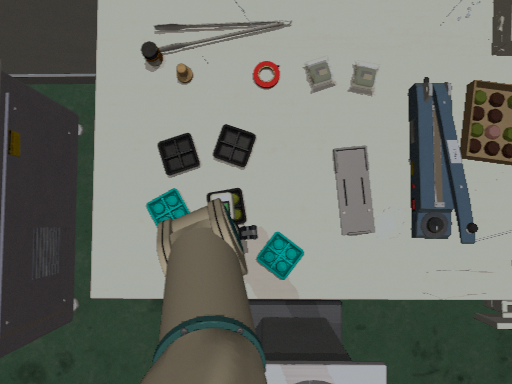

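View pics/wrist5.png

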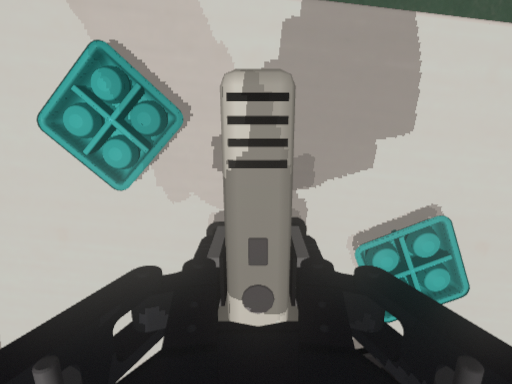

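Run:
```python
from h import *
a=.105;d=np.array([np.cos(a),np.sin(a),0]);n=np.array([-d[1],d[0],0])
o=np.array([437.7,185,114.6])-d*1
for nm,x,y,z in (('tail top R',-80,-14,13),('tail foot R',-80,-14,-30),('head front R bot',85,-22,-30),('headback R bot',28,-22,-30)):
    P=o+d*x+n*y+np.array([0,0,z]); print(nm,proj(cam('side'),P).round(1),proj(cam('top'),P).round(1))
im=cv2.imread('pics/side5.png');cv2.imwrite('pics/s5c.png',cv2.resize(im[110:220,160:300],None,fx=5,fy=5,interpolation=2))
im=cv2.imread('pics/top5.png');cv2.imwrite('pics/t5c.png',cv2.resize(im[170:260,190:270],None,fx=6,fy=6,interpolation=2))
```

```text
tail top R [[177.  164.8]] [[236.3 275.1]]
tail foot R [[178.9 184.9]] [[237.6 272.7]]
head front R bot [[252.4 167.1]] [[233.4 192.4]]
headback R bot [[229.2 173.4]] [[236.2 219.8]]
```

View pics/s5c.png

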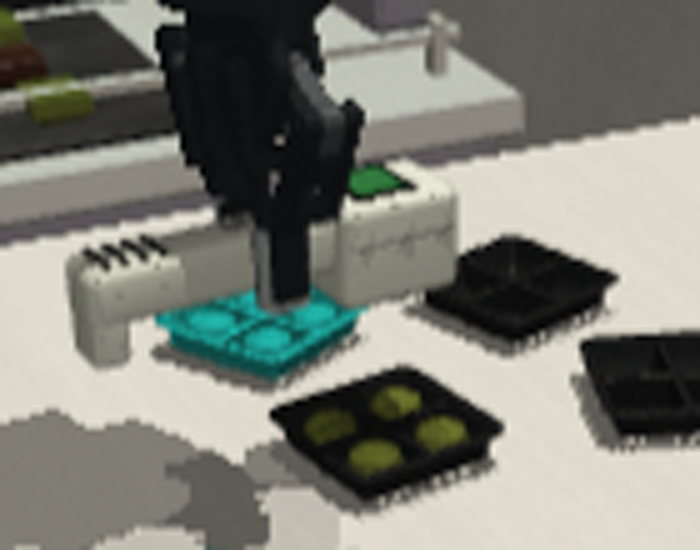

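View pics/t5c.png

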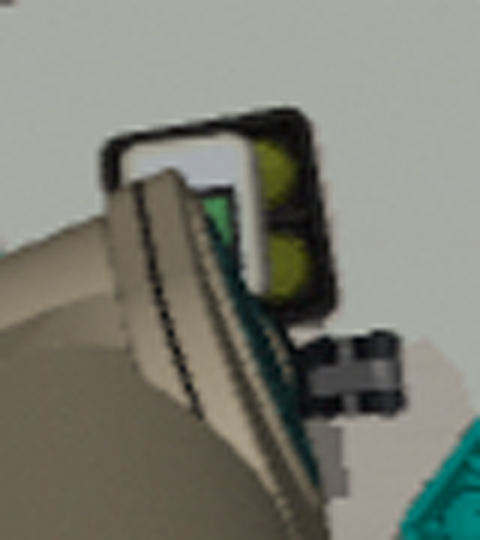

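The top view shows the head over the cup at its predicted pixels, front edge row ~192.5 and right edge columns ~232.5–234.7. The cups haven't moved. I'll lower 6 mm, shift 1 mm, then hold.

Emit:
carry_out --moves '[{"x":0.002,"y":0.0005,"z":0,"yaw":0,"jaw":-1},{"x":0.004,"y":0.001,"z":0,"yaw":0,"jaw":-1},{"x":0.006,"y":0.0013,"z":0,"yaw":0,"jaw":-1},{"x":0.006,"y":0.0013,"z":0,"yaw":0,"jaw":-1},{"x":0.006,"y":0.0013,"z":0,"yaw":0,"jaw":-1},{"x":0.006,"y":0.0013,"z":0,"yaw":0,"jaw":-1},{"x":0.006,"y":0.0013,"z":0,"yaw":0,"jaw":-1},{"x":0.006,"y":0.0013,"z":0,"yaw":0,"jaw":-1}]'

```text
clock: 8.6
tool_pos: [437.3, 187.1, 110.4]
eef_rot: [0.706, -0.037, 0.706, 0.038]
contact_force: [-0.6, -0.2, -1.7]
gripper_width: 27.4
```

Run:
```python
from h import *
s=arm.sense(); plan([437.5,186.3,110],0.106,s)
cv2.imwrite('pics/side6.png',arm.camera('side')[:,:,::-1])
c=cam('side'); print(proj(c,[[494.3,192.4,18],[494.3,192.4,78]]))
im=cv2.imread('pics/side6.png');cv2.imwrite('pics/s6c.png',cv2.resize(im[110:220,160:300],None,fx=5,fy=5,interpolation=2))
```

```text
t 8.6 pos [437.3 187.1 110.4] xaxis [ 1.e-04  0.e+00 -1.e+00] zheading 0.1061 w 27.41826714165481 F [-0.6 -0.2 -1.7] j [-0.49  0.62  0.04  2.12 -0.06  0.4   1.28]
shift m [ 0.0004 -0.0008  0.0001] yaw [ 1.0000e-04 -3.1415e+00]
[[236.57371824 193.38031606]
 [236.02078565 168.84849397]]
```

View pics/s6c.png

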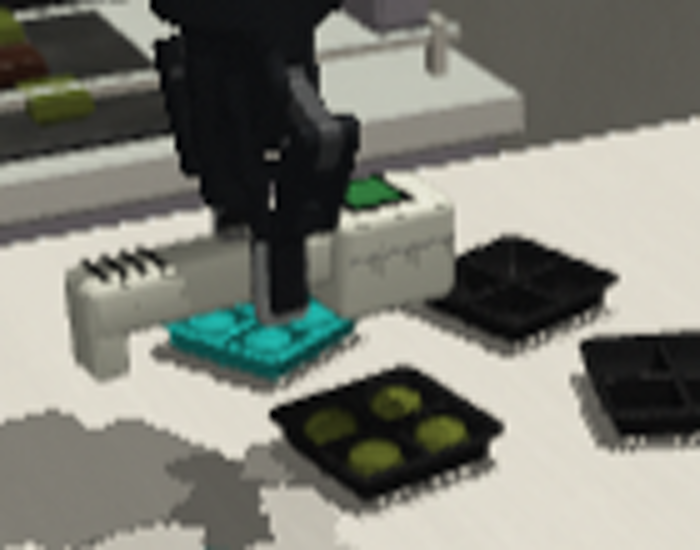

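The head is directly above the filled cup and level. Hold for about 2.5 s.

Emit:
carry_out --moves '[{"x":0,"y":0,"z":0,"yaw":0,"jaw":-1},{"x":0,"y":0,"z":0,"yaw":0,"jaw":-1},{"x":0,"y":0,"z":0,"yaw":0,"jaw":-1},{"x":0,"y":0,"z":0,"yaw":0,"jaw":-1},{"x":0,"y":0,"z":0,"yaw":0,"jaw":-1},{"x":0,"y":0,"z":0,"yaw":0,"jaw":-1},{"x":0,"y":0,"z":0,"yaw":0,"jaw":-1},{"x":0,"y":0,"z":0,"yaw":0,"jaw":-1}]'

```text
clock: 9.45
tool_pos: [437.3, 187.1, 110.3]
eef_rot: [0.706, -0.038, 0.706, 0.038]
contact_force: [0.3, 0.0, -0.9]
gripper_width: 27.4
```

Emit:
carry_out --moves '[{"x":0,"y":0,"z":0,"yaw":0,"jaw":-1},{"x":0,"y":0,"z":0,"yaw":0,"jaw":-1},{"x":0,"y":0,"z":0,"yaw":0,"jaw":-1},{"x":0,"y":0,"z":0,"yaw":0,"jaw":-1},{"x":0,"y":0,"z":0,"yaw":0,"jaw":-1},{"x":0,"y":0,"z":0,"yaw":0,"jaw":-1},{"x":0,"y":0,"z":0,"yaw":0,"jaw":-1},{"x":0,"y":0,"z":0,"yaw":0,"jaw":-1}]'

```text
clock: 10.25
tool_pos: [437.3, 187.1, 110.3]
eef_rot: [0.706, -0.038, 0.706, 0.038]
contact_force: [-0.1, 0.4, -1.3]
gripper_width: 27.5
```

Emit:
carry_out --moves '[{"x":0,"y":0,"z":0,"yaw":0,"jaw":-1},{"x":0,"y":0,"z":0,"yaw":0,"jaw":-1},{"x":0,"y":0,"z":0,"yaw":0,"jaw":-1},{"x":0,"y":0,"z":0,"yaw":0,"jaw":-1},{"x":0,"y":0,"z":0,"yaw":0,"jaw":-1},{"x":0,"y":0,"z":0,"yaw":0,"jaw":-1},{"x":0,"y":0,"z":0,"yaw":0,"jaw":-1},{"x":0,"y":0,"z":0,"yaw":0,"jaw":-1}]'

```text
clock: 11.05
tool_pos: [437.3, 187.1, 110.3]
eef_rot: [0.706, -0.038, 0.706, 0.038]
contact_force: [-0.3, 1.1, -1.3]
gripper_width: 27.4
```

```bash
python3 -c "
from h import *
plan([532,-95.8,122],0.106)"
```

```text
t 11.05 pos [437.3 187.1 110.3] xaxis [-1.e-04  1.e-04 -1.e+00] zheading 0.1062 w 27.35627907522281 F [-0.3  1.1 -1.3] j [-0.49  0.62  0.04  2.12 -0.06  0.4   1.28]
shift m [-0.0117 -0.2914  0.0642] yaw [ 2.0000e-04 -3.1414e+00]
```

Emit:
carry_out --moves '[{"x":-0.004,"y":-0.01,"z":0.002,"yaw":0,"jaw":-1},{"x":-0.008,"y":-0.033,"z":0.007,"yaw":0,"jaw":-1},{"x":-0.012,"y":-0.063,"z":0.014,"yaw":0,"jaw":-1},{"x":-0.012,"y":-0.098,"z":0.022,"yaw":0,"jaw":-1},{"x":-0.012,"y":-0.133,"z":0.029,"yaw":0,"jaw":-1},{"x":-0.012,"y":-0.168,"z":0.037,"yaw":0,"jaw":-1},{"x":-0.012,"y":-0.203,"z":0.045,"yaw":0,"jaw":-1},{"x":-0.012,"y":-0.235,"z":0.052,"yaw":0,"jaw":-1}]'

```text
clock: 11.85
tool_pos: [514.2, -44.1, 122.6]
eef_rot: [0.706, -0.037, 0.706, 0.037]
contact_force: [0.4, 0.6, -1.5]
gripper_width: 27.4
```

Emit:
carry_out --moves '[{"x":0,"y":-0.022,"z":0.005,"yaw":0,"jaw":-1},{"x":0,"y":-0.04,"z":0.009,"yaw":0,"jaw":-1},{"x":0,"y":-0.05,"z":0.011,"yaw":0,"jaw":-1},{"x":0,"y":-0.055,"z":0.012,"yaw":0,"jaw":-1},{"x":0,"y":-0.0565,"z":0.012,"yaw":0,"jaw":-1},{"x":0,"y":-0.0565,"z":0.012,"yaw":0,"jaw":-1},{"x":0,"y":-0.0565,"z":0.012,"yaw":0,"jaw":-1},{"x":0,"y":-0.0565,"z":0.012,"yaw":0,"jaw":-1}]'

```text
clock: 12.65
tool_pos: [531.7, -95.0, 122.3]
eef_rot: [0.706, -0.038, 0.706, 0.038]
contact_force: [0.6, -0.7, -0.7]
gripper_width: 27.2
```

Run:
```python
from h import *
plan([532.1,-95.8,36.7],0.106)
cv2.imwrite('pics/w7.png',arm.camera('wrist')[:,:,::-1])
```

```text
t 12.65 pos [531.7 -95.  122.3] xaxis [-3.e-04  4.e-04 -1.e+00] zheading 0.1077 w 27.240024552075788 F [ 0.6 -0.7 -0.7] j [ 0.15  0.66 -0.03  1.94  0.04  0.54  1.77]
shift m [ 0.0856 -0.0009  0.0003] yaw [ 1.7000e-03 -3.1399e+00]
```

View pics/w7.png

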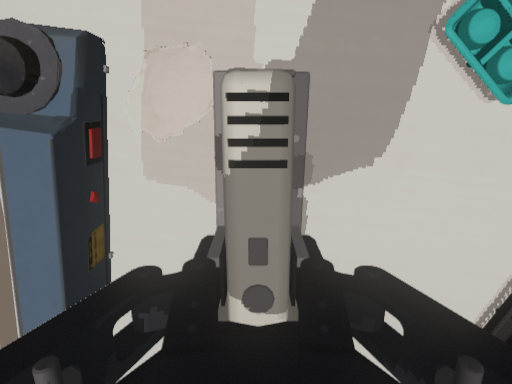

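The thermometer hasn't slipped and is over the cradle exactly as when lifted. Lower it back, slowing at the end.

Emit:
carry_out --moves '[{"x":0.01,"y":-0.0009,"z":0,"yaw":0.0015,"jaw":-1},{"x":0.025,"y":-0.0009,"z":0,"yaw":0.0015,"jaw":-1},{"x":0.04,"y":-0.0009,"z":0,"yaw":0.0015,"jaw":-1},{"x":0.053,"y":-0.0009,"z":0,"yaw":0.0015,"jaw":-1},{"x":0.062,"y":-0.0009,"z":0,"yaw":0.0015,"jaw":-1},{"x":0.07,"y":-0.0009,"z":0,"yaw":0.0015,"jaw":-1},{"x":0.075,"y":-0.0009,"z":0,"yaw":0.0015,"jaw":-1},{"x":0.078,"y":-0.0009,"z":0,"yaw":0.0015,"jaw":-1}]'

```text
clock: 13.5
tool_pos: [531.9, -96.9, 43.9]
eef_rot: [0.706, -0.037, 0.706, 0.037]
contact_force: [0.2, -0.1, -1.9]
gripper_width: 27.4
```

Emit:
carry_out --moves '[{"x":0.002,"y":0,"z":0,"yaw":0,"jaw":-1},{"x":0.004,"y":0,"z":0,"yaw":0,"jaw":-1},{"x":0.0055,"y":0,"z":0,"yaw":0,"jaw":-1},{"x":0.0065,"y":0,"z":0,"yaw":0,"jaw":-1},{"x":0.0075,"y":0,"z":0,"yaw":0,"jaw":-1},{"x":0.0075,"y":0,"z":0,"yaw":0,"jaw":-1},{"x":0.0075,"y":0,"z":0,"yaw":0,"jaw":-1},{"x":0.0075,"y":0,"z":0,"yaw":0,"jaw":-1}]'

```text
clock: 14.3
tool_pos: [532.0, -96.9, 36.9]
eef_rot: [0.706, -0.037, 0.706, 0.037]
contact_force: [0.9, -0.2, -1.5]
gripper_width: 27.7
```

Run:
```python
from h import *
plan([532.1,-95.8,36.7],0.106)
cv2.imwrite('pics/w8.png',arm.camera('wrist')[:,:,::-1])
```

```text
t 14.3 pos [532.  -96.9  36.9] xaxis [ 1.e-04 -0.e+00 -1.e+00] zheading 0.1047 w 27.65456638094661 F [ 0.9 -0.2 -1.5] j [ 0.14  0.81 -0.02  1.97  0.05  0.36  1.76]
shift m [0.0002 0.0011 0.0003] yaw [-1.3000e-03  3.1403e+00]
```

View pics/w8.png

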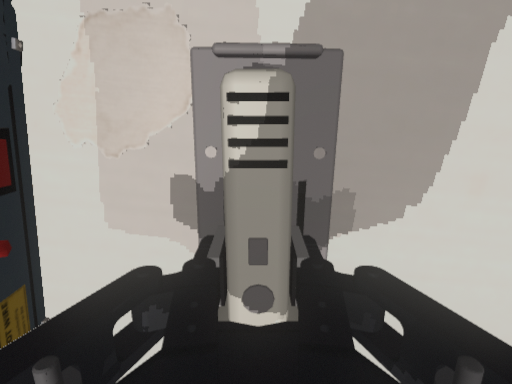

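Still hanging (Fz −1.5 N). Lower in fine steps, with +2 mm y towards the cradle middle.

Emit:
carry_out --moves '[{"x":0,"y":0.001,"z":0,"yaw":0,"jaw":-1},{"x":0,"y":0.002,"z":0,"yaw":0,"jaw":-1},{"x":0.0003,"y":0.002,"z":0,"yaw":0,"jaw":-1},{"x":0.0006,"y":0.002,"z":0,"yaw":0,"jaw":-1},{"x":0.0008,"y":0.002,"z":0,"yaw":0,"jaw":-1},{"x":0.001,"y":0.002,"z":0,"yaw":0,"jaw":-1},{"x":0.001,"y":0.002,"z":0,"yaw":0,"jaw":-1},{"x":0.001,"y":0.002,"z":0,"yaw":0,"jaw":-1}]'

```text
clock: 15.15
tool_pos: [531.7, -94.5, 36.6]
eef_rot: [0.706, -0.037, 0.706, 0.037]
contact_force: [-2.0, 1.5, 7.8]
gripper_width: 27.7
```

Contact felt (7.8 N up). Release slowly, keeping within the open sides.

Emit:
carry_out --moves '[{"x":-0.0003,"y":0,"z":0,"yaw":0,"jaw":-1},{"x":-0.0003,"y":0,"z":0,"yaw":0,"jaw":-0.25},{"x":-0.0003,"y":0,"z":0,"yaw":0,"jaw":-0.1},{"x":-0.0003,"y":0,"z":0,"yaw":0,"jaw":0.1},{"x":-0.0003,"y":0,"z":0,"yaw":0,"jaw":0.4},{"x":-0.0003,"y":0,"z":0,"yaw":0,"jaw":0.7},{"x":-0.0003,"y":0,"z":0,"yaw":0,"jaw":1},{"x":-0.0003,"y":0,"z":0,"yaw":0,"jaw":1}]'

```text
clock: 15.95
tool_pos: [531.7, -94.9, 36.1]
eef_rot: [0.706, -0.037, 0.706, 0.037]
contact_force: [0.8, 0.1, -0.0]
gripper_width: 85.4
```

Emit:
carry_out --moves '[{"x":0,"y":0,"z":0,"yaw":0,"jaw":1},{"x":0,"y":0,"z":0,"yaw":0,"jaw":1},{"x":-0.01,"y":0,"z":0,"yaw":0,"jaw":1},{"x":-0.025,"y":0,"z":0,"yaw":0,"jaw":1},{"x":-0.05,"y":0,"z":0,"yaw":0,"jaw":1},{"x":-0.08,"y":0,"z":0,"yaw":0,"jaw":1},{"x":-0.11,"y":0,"z":0,"yaw":0,"jaw":1},{"x":-0.14,"y":0,"z":0,"yaw":0,"jaw":1}]'

```text
clock: 16.75
tool_pos: [531.5, -94.9, 178.0]
eef_rot: [0.706, -0.037, 0.706, 0.037]
contact_force: [0.6, 0.5, -0.2]
gripper_width: 85.7
```

Emit:
carry_out --moves '[{"x":-0.02,"y":0,"z":0,"yaw":0,"jaw":1},{"x":-0.03,"y":0,"z":0,"yaw":0,"jaw":1},{"x":-0.03,"y":0,"z":0,"yaw":0,"jaw":1},{"x":-0.03,"y":0,"z":0,"yaw":0,"jaw":1},{"x":-0.03,"y":0,"z":0,"yaw":0,"jaw":1},{"x":-0.03,"y":0,"z":0,"yaw":0,"jaw":1},{"x":-0.03,"y":0,"z":0,"yaw":0,"jaw":1},{"x":-0.03,"y":0,"z":0,"yaw":0,"jaw":1}]'

```text
clock: 17.55
tool_pos: [531.5, -94.9, 205.6]
eef_rot: [0.706, -0.037, 0.706, 0.037]
contact_force: [0.3, -0.2, -0.2]
gripper_width: 85.4
```

Run:
```python
from h import *
plan([532.1,-95.8,36.7],0.106)
for n in ('wrist','side'): cv2.imwrite(f'pics/{n}9.png',arm.camera(n)[:,:,::-1])
```

```text
t 17.55 pos [531.5 -94.9 205.6] xaxis [-1.e-03  1.e-04 -1.e+00] zheading 0.1047 w 85.38394870686531 F [ 0.3 -0.2 -0.2] j [ 0.15  0.53 -0.04  1.88  0.03  0.73  1.77]
shift m [ 0.1689 -0.001   0.0007] yaw [-1.3000e-03  3.1403e+00]
```

View pics/wrist9.png

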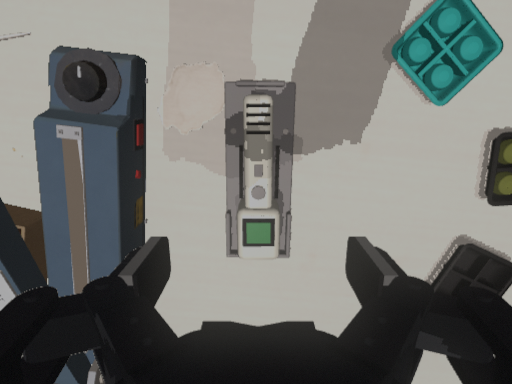

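View pics/side9.png

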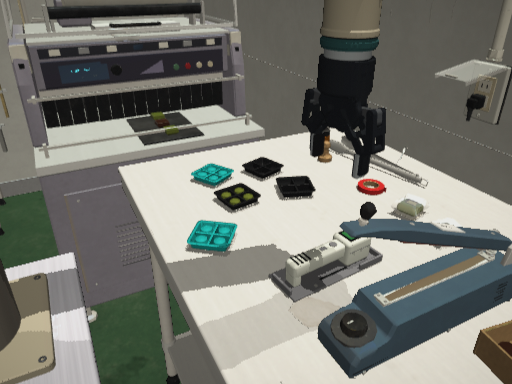

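The thermometer lies flat in the cradle, between the lips (wrist view, tail (258,97) to head (258,257)). The cups are where they were and the gripper is clear. Handing in.

```bash
python3 -c "
from plant import arm
print(arm.close_job())"
```

```text
the job is handed in; nothing more can be done
None
```

I took the thermometer out of its cradle and held it level over the black cup with the green sweets for about 3 s. I then laid it back in the cradle, let go and handed the job in at about 17.6 s. No verdict was reported.

- **Hold:** the arm did not move during the hold. By my estimate the lens was within about 2 mm of the cup's middle and about 60 mm above the sweets. That height assumes the sweets' tops are at 18 mm, level with the rim, as the task says.
- **Last checks:** the wrist and side views show the thermometer flat between the cradle lips, the cups where they started and the gripper clear, with contact force near 0. Setting it down gave a short push of about 8 N.
- **Disagreement:** the side camera put the cup about 5 mm away from where the top camera did. I went by the top camera, because the thermometer and cup both matched their predicted positions in it.

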